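Put the goldsmith's doming set back in its caddy

TASK

Put the doming set away in its wooden caddy: press the large ball-ended punch down into the spring clips until it has snapped fully home in both, lay the small ball-ended punch in the V-shaped cradle, set the steel block with the hollow flat in the square bay and the round tin upright in the round seat, setting both down without dropping them. The punch with two square heads and the plain flat-topped block do not belong to the set: leave them where they are.

Things in the scene. Friction and masses are not known exactly. Their poses are not given: they have to be found in the camera images.
- ball_punch_large: Large steel doming punch lying on its side, 110 mm long: smooth 22 mm ball at one end (+x), square head (22 x 22 mm, 14 mm long) at the other, between them a round 10 mm shank from x = -41 to +33 mm. Origin: on the shank's axis at mid-length, 11 mm above the bench as it lies; x along the shank. 100 to 180 g.
- ball_punch_small: Small doming punch of the same form lying on its side: 84 mm long, ball 14 mm (at +x), square head 14 x 14 mm and 10 mm long, round shank of 8 mm diameter from x = -32 to +28 mm. Origin on the shank's axis at mid-length, x along the shank, 7 mm above the bench as it lies. 50 g.
- doming_block: Doming block: square steel block 46 x 46 mm, 30 mm high, with a round hollow 30 mm wide and 10 mm deep in its top. Origin: centre of its underside; z up, x and y square to its sides. 400 g (varies).
- tin: Small round closed aluminium tin of blanks, 28 mm high, 37 mm in diameter with a lid 40 mm in diameter on its upper 10 mm. Origin: centre of its underside; z up. 70 g.
- flat_punch: Look-alike that stays where it lies: steel punch, 110 mm long, 10 mm round shank like the large doming punch, but with a square head (22 mm) at both ends and no ball. Origin on its axis at mid-length, x along the shank, 11 mm above the bench.
- plain_block: Look-alike that stays where it is: plain bench block, steel, 46 x 46 x 30 mm like the doming block but with a flat top without hollow. Origin: centre of its underside.
- clip_rail: Fixed in the caddy. Wood base 84 x 40 x 6 mm, two steel spring clips (8 mm thick) at x = +-28 mm, open upward, flared tops 39 mm above the origin; free for fingers between them. A 10 mm shank laid along x over both and pushed straight down (about 6 N) snaps in and rests with its axis 24 mm above the origin; unsnapped it sits about 9 mm higher. Origin: centre of underside; z up.
- cradle: Fixed in the caddy. Wood base 66 x 40 x 6 mm with two wooden V saddles (6 mm thick, sides at 45 degrees) at x = +-22 mm, tops 27 mm above the origin; free for fingers between them. An 8 mm shank laid along x in both rests with its axis 18.7 mm above the origin. Origin: centre of underside; z up.
- square_bay: Fixed in the caddy (dark wooden tray, floor 6 mm above the bench, rim 14 mm; the four inserts stand in it in any arrangement). Low wooden frame 74 x 74 mm outside, 62 x 62 mm inside; inner floor 6 mm above the origin, rim 12 mm. Origin: centre of underside; x and y square to the walls.
- round_seat: Fixed in the caddy. Low wooden ring, 70 mm outer and 58 mm inner diameter; inner floor 5 mm above the origin, rim 12 mm. Origin: centre of underside.
Mind the look-alikes: they are no part of the job. Leave any black look-alike of the ball_punch_small alone.

How it is judged:
At the end, for the whole second after the job is handed in: Large punch home in both clips (3 mm in height, 4 across, 15 along, 0.1 rad); small punch in the cradle (4, 5, 15 mm, 0.15 rad); block flat on the bay floor, tin upright on the seat floor (12.5, 11.5 mm; height 3 mm; tilt 0.1 rad); all at rest; look-alikes within 30 mm of their starts (x of ball_punch_large in the frame of clip_rail between -0.015 and 0.015 m and y of ball_punch_large in the frame of clip_rail between -0.004 and 0.004 m and z of ball_punch_large in the frame of clip_rail between 0.021 and 0.027 m and angle between the x axis of ball_punch_large and the x axis of clip_rail, either way round below 0.1 rad and x of ball_punch_small in the frame of cradle between -0.015 and 0.015 m and y of ball_punch_small in the frame of cradle between -0.005 and 0.005 m and z of ball_punch_small in the frame of cradle between 0.0147 and 0.0227 m and angle between the x axis of ball_punch_small and the x axis of cradle, either way round below 0.15 rad and horizontal distance between doming_block and square_bay below 0.0125 m and angle between each of doming_block, tin's own z axis and vertical below 0.1 rad and z of doming_block in the frame of square_bay between 0.003 and 0.009 m and horizontal distance between tin and round_seat below 0.0115 m and z of tin in the frame of round_seat between 0.002 and 0.008 m and linear speed of each of ball_punch_large, ball_punch_small, doming_block, tin below 0.02 m/s and angular speed of each of ball_punch_large, ball_punch_small, doming_block, tin below 0.3 rad/s and distance of each of flat_punch, plain_block from where it was at the start of the episode below 0.03 m); the robot touches nothing.
It fails at once if the square-headed punch is moved more than 30 mm (distance of flat_punch from where it was at the start of the episode above 0.03 m).
It fails at once if the plain block is moved more than 30 mm (distance of plain_block from where it was at the start of the episode above 0.03 m).
It fails at once if the doming block is dropped (moves faster than 0.8 m/s while no finger touches it: a fall of more than 30 mm) (linear speed of doming_block above 0.8 m/s and contact force between the fingers and doming_block below 0.05 N).
It fails at once if the tin is dropped (moves faster than 0.8 m/s while no finger touches it: a fall of more than 30 mm) (linear speed of tin above 0.8 m/s and contact force between the fingers and tin below 0.05 N).
It also fails if it takes over 120 s, if anything falls off the work surface, if the arm or the gripper's body presses on something with over 40 N, if the wrist force passes 120 N, or if a joint passes its speed limit or range.

ROBOT

A 6-joint arm with a two-finger parallel gripper is mounted at the origin on the work surface. World frame = base frame: x ahead of the robot, y to its left, z up, the work surface at z = 0. Lengths are in m, angles in rad, forces in N, time in s.
With the tool pointing down it reaches from about 0.3 to 0.85 m from the base axis. Payload 4.2 kg.
Tool frame: the origin (TCP) lies midway between the tips of the shut fingers; the grasp point (between the pads) lies 19 mm behind it; z points along the fingers, y is the line along which they close (so a half turn about z gives the same grasp; the last joint's range is limited). The gripper opens to 91 mm and grips with 3 to 60 N. Pads are 32 mm wide; open, the fingers measure 118 mm over their backs; the gripper's body (76 mm by 178 mm) begins 60 mm behind the grasp point.
Start: joints at [1.264, 0.32, 1.565, -0, 1.257, -0.02], TCP at [0.163, 0.552, 0.177] pointing down, gripper open.
Joint ranges: [-3.11, 3.11], [-0.84, 2.01], [0.21, 2.61], [-1.34, 4.49], [0.05, 2.63], [-2.56, 2.56]. Speed limits (rad/s): [2.57, 2.57, 3.14, 3.14, 3.14, 3.14].

INTERFACE

Orientations are given as a unit quaternion [w, x, y, z].
In Python, from rig import telemetry, imaging, sign_off gives the robot as it stands.
- The arm moves only by the tool move_arm, never from a script. Its argument "increments" is a list that holds one entry, the list of rows, each a list of 4 numbers: the shift along the world's x, y, z in units of 40 mm (1.0 is 40 mm), then the turn about the world's z in units of 5 degrees (1.0 is 5 degrees). A call has 1 to 5 rows; each row shifts and turns the commanded pose from where the row before left it; what a row does not reach is not made up. A row lasts 1/12 s, in which the tool goes at most 41.7 mm and 7.16 degrees, less where a joint would pass 70% of its speed; a pose out of reach is approached as far as the arm can. A call is refused whole if a number of a shift passes 1 or a number of a turn 1, either way. A call with a gripper value outside its range is refused whole. "fingers" is the closure, from -1 (fully open) to 1 (shut), so that 0 is half open, set as the call begins (left out, the last holds). The fingers move at their own pace and stop on an object; the grip force is fixed at half the most. Time passes only in rows, so rows that do not move let the fingers close. It gives the time, the measured TCP pose, the force, the opening and the grip force at its end, in the units of the state.
- telemetry.observe(): the state, without advancing time (a new reading comes with each control period).
- imaging.get_image(name): name is "scene" or "top" or "wrist"; returns a dict with "frame" (384x512x3 uint8, red, green, blue), "depth" (384x512 float32, m along the optical axis (not along the pixel's ray), 0 where there is no reading), "intrinsics" (3x3 intrinsics, pixels), "k1" (the pictures are not rectified: a ray, as slopes to the right and down, at radius r is drawn at 1 + k1 r^2 times it, then the intrinsics apply), "origin" and "rotation" of the camera in the world. Camera axes: x right, y up, looking along -z (the intrinsics and any distortion apply to the point x, -y, -z); pixel columns grow to the right and rows downward; lengths in m; the calibration is good to about 2 mm. A picture is of the moment at which its call begins.
- sign_off(): hands the job in; it is judged then, once.
The state is a dict: "time_s": time; "joint_pos": joint angles; "joint_vel": joint speeds; "joint_efforts": joint torques, N m; "tcp_pos": TCP position; "ee_rot": TCP orientation; "force": force on the tool from outside, world axes, zero at the start; "torque": the same for the moment, N m; "grip_width": finger opening in m; "finger_force": force on a finger pad.
Only numpy, scipy, OpenCV 4.12 (cv2) and the standard library are available. Lean on these libraries where they do the work, as an engineer would, in place of code of your own. Each camera call takes 0.05 s, during which the arm holds its last target. There are 200 camera calls.

## Working session

There is one attempt and no reset: what is moved stays moved. The work goes in short steps, Python scripts to look and compute and a tool call to move; the robot and the scene stay as the last step left them, time stands still between calls to the robot, and variables do not carry over. Pictures are saved under pics/ and viewed, at most 14 in all, crops included, and the job is handed in when it is done.

Besides the shell and the picture viewer there is one more tool, called after "Request:" as name(argument=value, ...) on one line, values as JSON. move_arm: Moves the arm, as the interface text tells. Its arguments: {"type":"object","properties":{"increments":{"type":"array"},"fingers":{"type":"number"}},"required":["increments"]}

```bash
ls; mkdir -p pics
cat > h.py <<'E'
import numpy as np, cv2
from rig import telemetry, imaging
def grab(n):
    d=imaging.get_image(n); return d
def points(d):
    """world point per pixel from depth"""
    K=d["intrinsics"];h,w=d["depth"].shape
    u,v=np.meshgrid(np.arange(w),np.arange(h))
    s=slopes(d,np.stack([u,v],-1).reshape(-1,2)).reshape(h,w,2)
    z=d["depth"]
    c=np.stack([s[...,0]*z,-s[...,1]*z,-z],-1)
    return c@np.array(d["rotation"]).T+np.array(d["origin"])
def slopes(d,px):
    K=np.array(d["intrinsics"]);k1=d["k1"]
    a=(np.asarray(px,float)-[K[0,2],K[1,2]])/[K[0,0],K[1,1]]
    s=a.copy()
    for _ in range(10): s=a/(1+k1*(s**2).sum(-1,keepdims=True))
    return s
def cast(d,px,z):
    s=slopes(d,np.atleast_2d(px)); r=np.c_[s[:,0],-s[:,1],-np.ones(len(s))]@np.array(d["rotation"]).T
    o=np.array(d["origin"]); return o+r*((z-o[2])/r[:,2])[:,None]
def save(d,n,crop=None,f=1):
    im=d["frame"][...,::-1]
    if crop: im=im[crop[1]:crop[3],crop[0]:crop[2]]
    cv2.imwrite("pics/"+n,cv2.resize(im,None,fx=f,fy=f,interpolation=cv2.INTER_CUBIC))
E
python3 - <<'E'
from h import *
import pickle
for n in ("top","scene"):
    d=grab(n); save(d,n+"1.png",f=1.55); pickle.dump(d,open(n+".pkl","wb"))
    print(n,d["origin"],np.round(d["rotation"],3).tolist(),d["intrinsics"],d["k1"],(d["depth"]>0).mean())
s=telemetry.observe();print(s)
E
```

```text
pics
top [0.41510529 0.07787099 1.28069539] [0.707, 0.038, -0.037, -0.705] [[423.56320065   0.         250.32104041]
 [  0.         423.56320065 196.97718003]
 [  0.           0.           1.        ]] 0.03634641388219589 0.9959615071614584
scene [1.06854829 0.39353222 0.71021222] [0.485, 0.184, 0.317, 0.794] [[420.48897842   0.         245.25952549]
 [  0.         420.48897842 184.37323027]
 [  0.           0.           1.        ]] 0.01838296298840147 0.9958445231119791
{'time_s': 0.1, 'joint_pos': array([ 1.26403065e+00,  3.20242268e-01,  1.56553019e+00, -1.49923703e-05,
        1.25739830e+00, -2.00345311e-02]), 'joint_vel': array([ 0.00061759, -0.00097849, -0.0016349 ,  0.00067422, -0.00028835,
       -0.00030534]), 'joint_efforts': array([ 1.83320168e-03, -4.13330948e+01, -2.32511079e+01,  7.29749235e-02,
        4.22005286e-02, -2.58833126e-05]), 'tcp_pos': array([0.16249332, 0.55104227, 0.17580661]), 'ee_rot': array([-1.21323677e-04,  1.42872627e-01,  9.89740769e-01, -7.79699865e-04]), 'force': array([ 0.59221949, -0.03349109,  0.41043045]), 'torque': array([0.00457426, 0.03690433, 0.04062734]), 'finger_force': 0.0, 'grip_width': 0.09139553195576534}
```

View pics/top1.png

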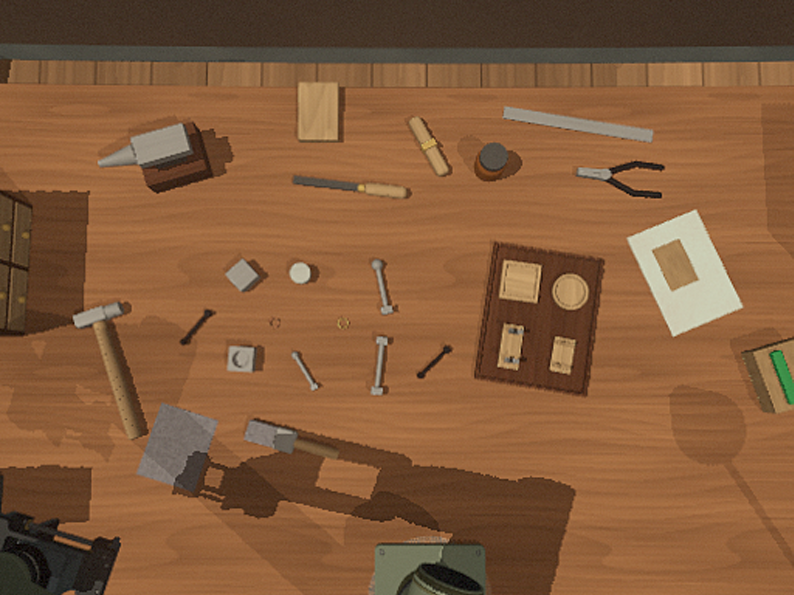

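View pics/scene1.png

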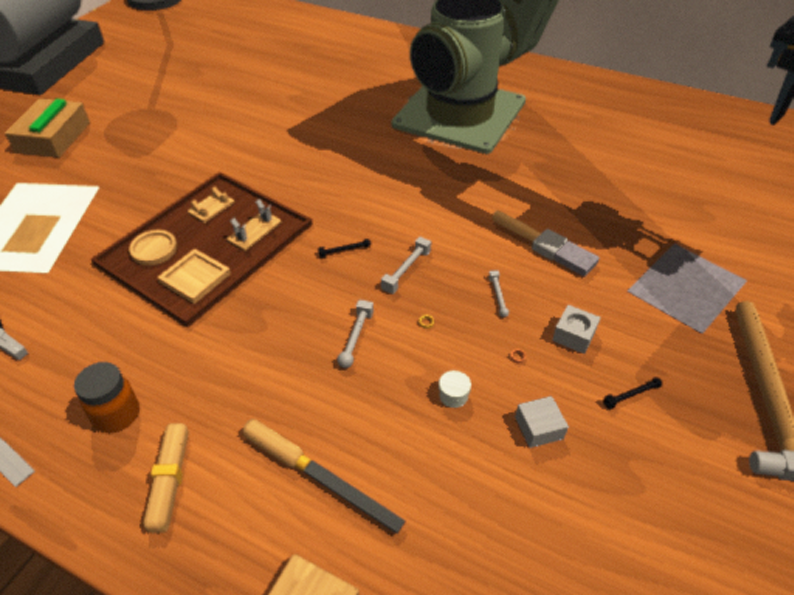

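The top view (at 1.55x) shows:
- **Parts:** the large punch at (382,287) with its ball at (377,265), the small punch at (305,370) with its ball at about (297,355), the doming block at (241,358) and the tin at (300,272).
- **Look-alikes:** the flat punch at (380,366) and the plain block at (242,275).
- **Caddy:** the bay at (521,282), the seat at (570,292), the clips at (511,346) and the cradle at (563,355).

"rotation" is a quaternion, so I'll convert it, then measure by masks.

```bash
python3 - <<'E'
s=open('h.py').read()
s=s.replace('import numpy as np, cv2','import numpy as np, cv2\nfrom scipy.spatial.transform import Rotation as R').replace('    d=imaging.get_image(n); return d','    d=imaging.get_image(n); d["rotation"]=R.from_quat(np.roll(d["rotation"],-1)).as_matrix(); return d')
open('h.py','w').write(s)
E
cat > m1.py <<'E'
from h import *
import pickle
d=pickle.load(open("top.pkl","rb")); d["rotation"]=R.from_quat(np.roll(d["rotation"],-1)).as_matrix()
P=points(d); f=d["frame"]; hsv=cv2.cvtColor(f,cv2.COLOR_RGB2HSV)
print("bench z med",np.median(P[150:200,180:220,2]))
def comp(mask,seed,name,r=45):
    x,y=[int(c/1.55) for c in seed]
    n,l,st,c=cv2.connectedComponentsWithStats(mask.astype(np.uint8))
    sub=l[y-5:y+6,x-5:x+6]; sub=sub[sub>0]
    if len(sub)==0: print(name,"none");return
    m=l==np.bincount(sub).argmax()
    ys,xs=np.nonzero(m); z=P[m][:,2]
    rect=cv2.minAreaRect(np.c_[xs,ys].astype(np.float32)); 
    zt=np.percentile(z,90)
    W=cast(d,np.c_[xs,ys],ZH[name])[:,:2].astype(np.float32)
    rr=cv2.minAreaRect(W)
    a=W-W.mean(0); v=np.linalg.svd(a,full_matrices=False)[2][0]
    p=a@v; q=W.mean(0)+v*(p.max()+p.min())/2
    print(name,len(xs),"ztop %.3f"%zt,"rect c",np.round(rr[0],4),"size",np.round(rr[1],3),"ang %.1f"%rr[2],"axis %.1f"%np.degrees(np.arctan2(v[1],v[0])),"mid",np.round(q,4))
gray=(hsv[...,1]<70)&(hsv[...,2]>60)
wood=(hsv[...,0]<25)&(hsv[...,2]>150)
ZH=dict(large=.011,small=.007,flat=.011,block=.03,tin=.028,plain=.03,bay=.018,seat=.018,clip=.012,cradle=.012,caddy=.014)
for n,s in dict(large=(382,287),small=(305,370),flat=(380,366),block=(232,348),tin=(300,272),plain=(242,275)).items(): comp(gray,s,n)
for n,s in dict(bay=(521,282),seat=(570,292),clip=(511,346),cradle=(563,355)).items(): comp(wood,s,n)
dark=(hsv[...,2]<110); comp(dark,(545,315),"caddy")
for s in [(382,287),(521,282),(570,292),(511,346),(563,355),(545,315),(545,240)]:
    x,y=[int(c/1.55) for c in s]; print(s,np.round(P[y,x],3),hsv[y,x])
E
python3 m1.py
```

```text
bench z med 0.00011421401904154749
large 141 ztop 0.023 rect c [0.5887 0.0924] size [0.109 0.02 ] ang 11.9 axis -167.8 mid [0.5886 0.0927]
small 77 ztop 0.015 rect c [0.4247 0.2407] size [0.082 0.012] ang 31.5 axis -147.8 mid [0.4245 0.2409]
flat 154 ztop 0.023 rect c [0.435  0.0969] size [0.021 0.111] ang 84.7 axis 174.3 mid [0.4349 0.0963]
block 267 ztop 0.032 rect c [0.4467 0.3575] size [0.047 0.05 ] ang 0.1 axis -102.0 mid [0.446  0.3575]
tin 144 ztop 0.030 rect c [0.6109 0.249 ] size [0.036 0.039] ang 0.2 axis -135.0 mid [0.6109 0.2491]
plain 252 ztop 0.033 rect c [0.6056 0.3602] size [0.049 0.044] ang 45.5 axis -131.7 mid [0.6057 0.36  ]
bay 582 ztop 0.019 rect c [ 0.5984 -0.176 ] size [0.074 0.075] ang 81.8 axis -179.4 mid [ 0.5974 -0.1761]
seat 393 ztop 0.018 rect c [ 0.578  -0.2733] size [0.066 0.066] ang 0.2 axis 173.2 mid [ 0.5783 -0.2723]
clip 289 ztop 0.016 rect c [ 0.4726 -0.1569] size [0.039 0.084] ang 81.0 axis 174.0 mid [ 0.4725 -0.1552]
cradle 274 ztop 0.022 rect c [ 0.4565 -0.2553] size [0.039 0.066] ang 79.2 axis 170.2 mid [ 0.4565 -0.2556]
caddy 4669 ztop 0.012 rect c [ 0.5279 -0.2132] size [0.219 0.27 ] ang 80.9 axis 167.0 mid [ 0.5265 -0.2163]
(382, 287) [0.586 0.092 0.014] [ 20  34 171]
(521, 282) [ 0.599 -0.179  0.013] [ 16 119 188]
(570, 292) [ 0.579 -0.273  0.01 ] [ 17 119 189]
(511, 346) [ 0.473 -0.156  0.015] [ 17 117 186]
(563, 355) [ 0.456 -0.258  0.01 ] [ 17 117 178]
(545, 315) [ 0.534 -0.225  0.006] [ 12 162  93]
(545, 240) [ 0.686 -0.23  -0.006] [ 13 150 162]
```

Request:
move_arm(increments=[[[0.71, -0.48, -0.2, 0.33], [0.71, -0.48, -0.2, 0.33], [0.71, -0.48, -0.2, 0.33], [0.71, -0.48, -0.2, 0.33], [0.71, -0.48, -0.2, 0.33]]], fingers=-1)

```text
time_s: 0.52
tcp_pos: [0.3055, 0.4543, 0.1359]
ee_rot: [-0.0, 0.07, 0.998, -0.0]
force: [-0.2, 0.6, 0.2]
grip_width: 0.0912
finger_force: 0.0
```

Request:
move_arm(increments=[[[0.71, -0.48, -0.1, 0.33], [0.71, -0.48, -0.1, 0.33], [0.71, -0.48, -0.1, 0.33], [0.71, -0.48, -0.1, 0.33], [0.71, -0.48, -0.1, 0.33]]])

```text
time_s: 0.93
tcp_pos: [0.4476, 0.3582, 0.116]
ee_rot: [-0.0, -0.001, 1.0, -0.0]
force: [-0.5, 0.4, 1.6]
grip_width: 0.0912
finger_force: 0.0
```

Run:
```python
from h import *
s=telemetry.observe();print(s["tcp_pos"],s["ee_rot"])
d=grab("wrist"); save(d,"w1.png"); P=points(d)
print(d["origin"])
m=(abs(P[...,2]-.03)<.004)
n,l,st,c=cv2.connectedComponentsWithStats(m.astype(np.uint8))
for i in np.argsort(-st[1:,4])[:4]+1:
    if st[i,4]<300: continue
    r=cv2.minAreaRect(P[l==i][:,:2].astype(np.float32)); print(st[i],r,np.median(P[l==i][:,2]))
```

```text
[0.44762832 0.35818266 0.11602081] [-3.49173530e-04 -1.24463370e-03  9.99999152e-01 -1.55132713e-04]
[0.37773305 0.35936098 0.32394694]
[ 235  161   49   48 1370] ((0.44599342346191406, 0.36075133085250854), (0.045968156307935715, 0.046561021357774734), 86.34675598144531) 0.029474315893304542
```

View pics/w1.png

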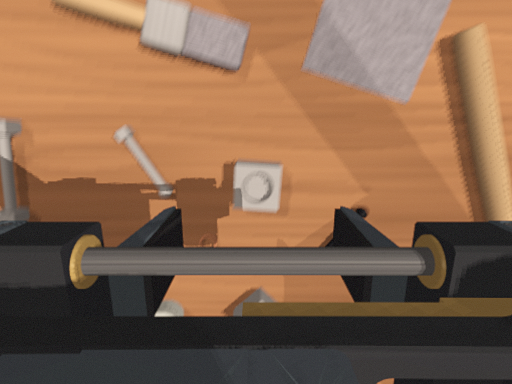

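The wrist view shows the hollow block at (258,187), between the fingers. It measures (0.446, 0.361) and 46 mm square, which matches. I'll go down and grip it.

Request:
move_arm(increments=[[[-0.02, 0.04, -0.65, -0.3], [-0.02, 0.03, -0.65, 0], [0, 0, -0.65, 0], [0, 0, -0.65, 0], [0, 0, 0, 0]]])

```text
time_s: 1.4
tcp_pos: [0.4414, 0.3596, 0.0076]
ee_rot: [-0.004, 0.013, 1.0, -0.003]
force: [-0.5, -1.0, 0.1]
grip_width: 0.0915
finger_force: 0.0
```

Request:
move_arm(increments=[[[0, 0, 0, 0], [0, 0, 0, 0], [0, 0, 0, 0], [0, 0, 0, 0], [0, 0, 0, 0]]], fingers=1)

```text
time_s: 1.82
tcp_pos: [0.4457, 0.3629, 0.014]
ee_rot: [0.001, 0.012, 1.0, 0.001]
force: [-0.1, -0.7, -0.0]
grip_width: 0.0609
finger_force: 0.0
```

Request:
move_arm(increments=[[[0, 0, 0, 0], [0, 0, 0, 0], [0, 0, 0, 0], [0, 0, 0, 0], [0, 0, 0, 0]]])

```text
time_s: 2.23
tcp_pos: [0.445, 0.3623, 0.0126]
ee_rot: [-0.0, 0.012, 1.0, 0.0]
force: [-0.1, 0.4, 1.4]
grip_width: 0.0275
finger_force: 0.0
```

Request:
move_arm(increments=[[[0, 0, 0.3, 0], [0, 0, 0.6, 0], [0, 0, 0.8, 0], [0, 0, 0.8, 0], [0, 0, 0, 0]]])

```text
time_s: 2.65
tcp_pos: [0.4485, 0.3651, 0.1191]
ee_rot: [0.005, 0.012, 1.0, 0.004]
force: [0.6, 0.8, 0.3]
grip_width: 0.0004
finger_force: 0.0
```

Run:
```python
from h import *
s=telemetry.observe();print(s["tcp_pos"],s["ee_rot"],s["grip_width"])
for n in("top","scene"):
    d=grab(n); save(d,n+"2.png",crop=((60,110,260,270) if n=="top" else (250,0,512,330)),f=(2.5 if n=="top" else 1.8))
```

```text
[0.44853068 0.36505456 0.11905205] [0.00484706 0.01248673 0.99990254 0.00393723] 0.0003942143324219244
```

View pics/scene2.png

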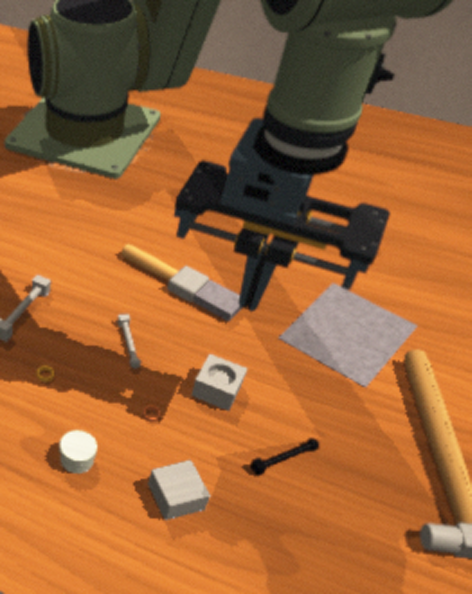

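Run:
```python
from h import *
def proj(d,p):
    c=(np.array(p)-d["origin"])@d["rotation"]; s=np.array([c[0],-c[1]])/-c[2]; s=s*(1+d["k1"]*(s@s)); K=d["intrinsics"]
    return np.round([s[0]*K[0,0]+K[0,2],s[1]*K[1,1]+K[1,2],-c[2]],3)
s=telemetry.observe();t=s["tcp_pos"]
for n in("top","scene","wrist"):
    d=grab(n); p=proj(d,t); u,v=int(p[0]),int(p[1]); P=points(d)
    print(n,p,d["depth"][v-2:v+3,u].round(3),"view dir",-d["rotation"][:,2].round(3),d["origin"].round(3))
    if n=="scene": print("crop px",(p[:2]-[250,0])*1.8)
    if n!="wrist":
        m=np.linalg.norm(P-t,axis=-1)<.09
        m&=P[...,2]>.05
        q=P[m]; print(len(q),"lowest pts",q[np.argsort(q[:,2])[:40]].mean(0).round(4), q.mean(0).round(3))
    else:
        save(d,"w2.png"); 
        m=(d["depth"]>0.1)&(d["depth"]<.26); q=P[m]; print(len(q)); print("low",q[np.argsort(q[:,2])[:60]].mean(0).round(4))
print("joints",s["joint_pos"].round(3))
```

```text
top [146.623 230.559   1.164] [0.948 0.95  0.95  0.953 0.948] view dir [ 0.106  0.001 -0.994] [0.415 0.078 1.281]
0 lowest pts [nan nan nan] [nan nan nan]
scene [383.527 179.23    0.82 ] [0.983 0.979 0.981 0.976 0.975] view dir [-0.6   -0.325 -0.731] [1.069 0.394 0.71 ]
crop px [240.3486 322.614 ]
280 lowest pts [0.4629 0.3627 0.1543] [0.463 0.362 0.178]
wrist [2.56894e+02 2.16954e+02 2.17000e-01] [0.168 0.166 0.163 0.163 0.161] view dir [ 0.247 -0.006 -0.969] [0.375 0.365 0.319]
2176
low [0.4273 0.3636 0.1514]
joints [ 0.663  0.363  1.664  0.     1.111 -0.883]<stdin>:13: RuntimeWarning: Mean of empty slice.
  ret = um.true_divide(
```

View pics/w2.png

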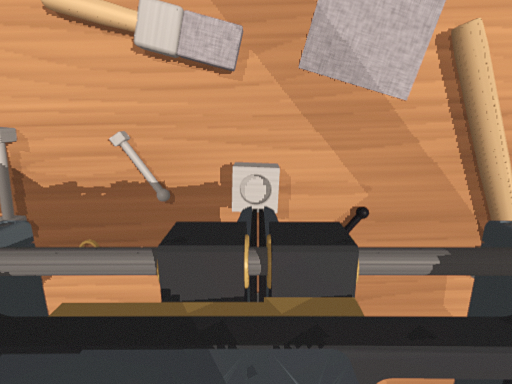

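The wrist view shows the shut fingertips at (258,208), just short of the block at (256,188). In the scene view they also end higher than the reported TCP. I'll measure the true tip offset.

Run:
```python
from h import *
t=telemetry.observe()["tcp_pos"]; print(t)
for n in("scene","wrist","top"):
    d=grab(n); P=points(d)
    m=(np.linalg.norm((P-t)[...,:2],axis=-1)<.05)&(P[...,2]>.06)&(P[...,2]<.25)
    q=P[m]; v=np.argwhere(m); o=np.argsort(q[:,2])[:12]
    print(n,len(q),np.c_[q[o],v[o]].round(3).tolist()[:8])
d=grab("wrist"); print(d["depth"][196:226:2,252:262:3].round(3).tolist())
# tip pixels seen by eye: scene full px (250+247/1.8, 305/1.8); rays of scene & wrist
sc=grab("scene"); a=cast(sc,[250+247/1.8,305/1.8],0.1)[0]-sc["origin"]; b=cast(d,[258,208],.1)[0]-d["origin"]
A=np.c_[a,-b]; k=np.linalg.lstsq(A,d["origin"]-sc["origin"],rcond=None)[0]
print("tri",sc["origin"]+a*k[0],d["origin"]+b*k[1])
```

```text
[0.44412466 0.36159624 0.11106611]
scene 896 [[0.461, 0.364, 0.148, 172.0, 386.0], [0.463, 0.366, 0.148, 173.0, 387.0], [0.463, 0.368, 0.149, 173.0, 388.0], [0.461, 0.362, 0.149, 171.0, 385.0], [0.463, 0.358, 0.15, 171.0, 383.0], [0.463, 0.357, 0.15, 171.0, 382.0], [0.462, 0.36, 0.15, 171.0, 384.0], [0.455, 0.362, 0.15, 169.0, 386.0]]
wrist 11482 [[0.427, 0.369, 0.148, 206.0, 267.0], [0.428, 0.362, 0.148, 208.0, 254.0], [0.428, 0.367, 0.148, 208.0, 263.0], [0.428, 0.363, 0.148, 208.0, 256.0], [0.428, 0.365, 0.149, 208.0, 260.0], [0.428, 0.362, 0.149, 208.0, 255.0], [0.428, 0.366, 0.149, 208.0, 262.0], [0.427, 0.367, 0.149, 206.0, 264.0]]
top 13 [[0.481, 0.367, 0.229, 215.0, 134.0], [0.481, 0.364, 0.233, 215.0, 135.0], [0.481, 0.368, 0.236, 215.0, 133.0], [0.476, 0.327, 0.241, 217.0, 149.0], [0.471, 0.327, 0.241, 219.0, 149.0], [0.473, 0.324, 0.242, 218.0, 150.0], [0.471, 0.329, 0.242, 219.0, 148.0], [0.415, 0.322, 0.242, 242.0, 150.0]]
[[0.3100000023841858, 0.3089999854564667, 0.3100000023841858, 0.3109999895095825], [0.31200000643730164, 0.3109999895095825, 0.3109999895095825, 0.312
[... 468 characters left out ...]
9499320984, 0.30399999022483826, 0.17399999499320984], [0.1720000058412552, 0.1720000058412552, 0.33399999141693115, 0.17100000381469727], [0.16699999570846558, 0.16699999570846558, 0.335999995470047, 0.1679999977350235], [0.16500000655651093, 0.164000004529953, 0.3370000123977661, 0.16500000655651093], [0.16099999845027924, 0.16099999845027924, 0.335999995470047, 0.16099999845027924], [0.15800000727176666, 0.15800000727176666, 0.3370000123977661, 0.15700000524520874], [0.1550000011920929, 0.1550000011920929, 0.33899998664855957, 0.15600000321865082], [0.15399999916553497, 0.15299999713897705, 0.3400000035762787, 0.0]]
tri [0.43391664 0.363109   0.1303464 ] [0.43388742 0.36400021 0.13033162]
```

By depth, the tips sit about 36 mm above the reported TCP in both the scene and wrist views, so the first grasp closed above the block. I'll descend again in stages and check the tip height on the way.

Request:
move_arm(increments=[[[0, 0, 0, 0], [0, 0, 0, 0], [0, 0, 0, 0], [0, 0, 0, 0], [0, 0, 0, 0]]], fingers=-1)

```text
time_s: 3.57
tcp_pos: [0.4451, 0.3623, 0.1126]
ee_rot: [0.0, 0.013, 1.0, 0.0]
force: [-0.5, 0.5, 0.1]
grip_width: 0.0308
finger_force: 0.0
```

Request:
move_arm(increments=[[[0, 0, 0, 0], [0, 0, 0, 0], [0, 0, -0.7, 0], [0, 0, -0.7, 0], [0, 0, -0.7, 0]]])

```text
time_s: 3.98
tcp_pos: [0.4455, 0.3627, 0.0283]
ee_rot: [0.001, 0.012, 1.0, 0.001]
force: [-0.1, -0.1, 0.6]
grip_width: 0.0643
finger_force: 0.0
```

Request:
move_arm(increments=[[[0, 0, -0.4, 0], [0, 0, 0, 0], [0, 0, 0, 0], [0, 0, 0, 0], [0, 0, 0, 0]]])

```text
time_s: 4.4
tcp_pos: [0.4462, 0.3632, 0.0142]
ee_rot: [0.001, 0.012, 1.0, 0.001]
force: [-0.4, -1.2, 0.6]
grip_width: 0.0911
finger_force: 0.0
```

```bash
cat > tip.py <<'E'
from h import *
t=telemetry.observe()["tcp_pos"]; print(t)
for n in("scene","wrist"):
    d=grab(n); P=points(d); hsv=cv2.cvtColor(d["frame"],cv2.COLOR_RGB2HSV)
    m=(np.linalg.norm((P-t)[...,:2],axis=-1)<.08)&(P[...,2]>.006)&(P[...,2]<.15)&(hsv[...,2]<75)
    if n=="wrist": m&=d["depth"]<.26
    q=P[m]; o=np.argsort(q[:,2])[:200:8]
    print(n,len(q),q[o].round(3).tolist())
save(grab("wrist"),"w3.png")
E
python3 tip.py
```

```text
[0.44618148 0.36320843 0.01423392]
scene 569 [[0.467, 0.382, 0.015], [0.464, 0.411, 0.057], [0.464, 0.313, 0.06], [0.466, 0.414, 0.063], [0.464, 0.316, 0.066], [0.463, 0.311, 0.068], [0.465, 0.418, 0.071], [0.442, 0.319, 0.073], [0.465, 0.415, 0.075], [0.461, 0.315, 0.077], [0.461, 0.315, 0.08], [0.466, 0.419, 0.082], [0.465, 0.417, 0.083], [0.463, 0.314, 0.085], [0.462, 0.314, 0.087], [0.463, 0.316, 0.088], [0.466, 0.413, 0.09], [0.441, 0.319, 0.092], [0.467, 0.418, 0.094], [0.468, 0.414, 0.096], [0.463, 0.312, 0.098], [0.467, 0.416, 0.099], [0.464, 0.308, 0.1], [0.463, 0.309, 0.102], [0.463, 0.317, 0.104]]
wrist 12967 [[0.433, 0.319, 0.051], [0.45, 0.41, 0.052], [0.439, 0.41, 0.053], [0.451, 0.41, 0.053], [0.441, 0.319, 0.053], [0.431, 0.412, 0.053], [0.452, 0.319, 0.054], [0.433, 0.319, 0.054], [0.431, 0.413, 0.054], [0.433, 0.41, 0.054], [0.429, 0.414, 0.054], [0.432, 0.411, 0.055], [0.438, 0.319, 0.055], [0.429, 0.317, 0.055], [0.436, 0.319, 0.055], [0.444, 0.319, 0.056], [0.44, 0.319, 0.056], [0.437, 0.411, 0.056], [0.45, 0.319, 0.056], [0.428, 0.316, 0.056], [0.432, 0.41, 0.056], [0.451, 0.41, 0.057], [0.43, 0.319, 0.057], [0.443, 0.319, 0.057], [0.448, 0.319, 0.057]]
```

View pics/w3.png

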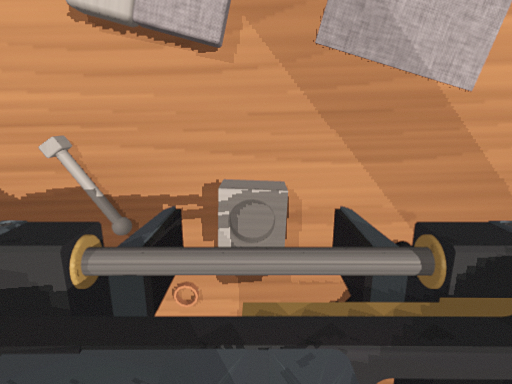

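The wrist view has the block at (252,218), centred between the fingers at (180,210) and (340,210). The tips are at z≈0.050 with the TCP at 0.014, so the offset of +36 mm holds. I'll go down 37 mm more in small steps and watch the force.

Request:
move_arm(increments=[[[0, -0.05, -0.3, 0], [0, 0, -0.3, 0], [0, 0, -0.15, 0], [0, 0, -0.15, 0], [0, 0, 0, 0]]])

```text
time_s: 4.97
tcp_pos: [0.4446, 0.36, -0.0242]
ee_rot: [-0.001, 0.012, 1.0, -0.0]
force: [-0.5, -0.4, 0.4]
grip_width: 0.0912
finger_force: 0.0
```

Request:
move_arm(increments=[[[0, 0, 0, 0], [0, 0, 0, 0], [0, 0, 0, 0], [0, 0, 0, 0], [0, 0, 0, 0]]], fingers=1)

```text
time_s: 5.38
tcp_pos: [0.4452, 0.3605, -0.0231]
ee_rot: [0.0, 0.012, 1.0, 0.0]
force: [0.2, -0.4, 0.1]
grip_width: 0.061
finger_force: 0.0
```

Request:
move_arm(increments=[[[0, 0, 0, 0], [0, 0, 0, 0], [0, 0, 0, 0], [0, 0, 0, 0], [0, 0, 0, 0]]])

```text
time_s: 5.8
tcp_pos: [0.4451, 0.3601, -0.0233]
ee_rot: [0.0, 0.012, 1.0, -0.0]
force: [0.6, -1.9, 1.7]
grip_width: 0.046
finger_force: 29.7
```

Gripped at 46 mm. Now lifting it and carrying it to the bay.

Request:
move_arm(increments=[[[0, 0, 0.3, 0], [0, 0, 0.7, 0], [0, 0, 0.8, 0], [0, 0, 0.7, 0], [0, 0, 0, 0]]])

```text
time_s: 6.22
tcp_pos: [0.448, 0.363, 0.0818]
ee_rot: [0.004, 0.013, 1.0, 0.004]
force: [1.9, 0.7, -2.2]
grip_width: 0.046
finger_force: 29.7
```

Request:
move_arm(increments=[[[0.25, -0.9, 0, -0.1], [0.25, -0.9, 0, -0.1], [0.25, -0.9, 0, -0.1], [0.25, -0.9, 0, -0.1], [0.25, -0.9, 0, -0.1]]])

```text
time_s: 6.63
tcp_pos: [0.494, 0.1786, 0.075]
ee_rot: [-0.001, 0.034, 0.999, -0.0]
force: [0.5, 0.6, -3.3]
grip_width: 0.0457
finger_force: 29.7
```

Request:
move_arm(increments=[[[0.25, -0.9, 0, -0.1], [0.25, -0.9, 0, -0.1], [0.25, -0.9, 0, -0.1], [0.25, -0.9, 0, -0.1], [0.25, -0.9, 0, -0.1]]])

```text
time_s: 7.05
tcp_pos: [0.5441, -0.0013, 0.0749]
ee_rot: [-0.001, 0.056, 0.998, 0.0]
force: [0.6, 0.0, -2.1]
grip_width: 0.0454
finger_force: 29.7
```

Request:
move_arm(increments=[[[0.25, -0.9, 0, -0.1], [0.25, -0.9, 0, -0.1], [0.25, -0.9, 0, -0.1], [0.25, -0.9, 0, -0.1], [0.25, -0.8, 0, -0.1]]])

```text
time_s: 7.47
tcp_pos: [0.5942, -0.1776, 0.0746]
ee_rot: [-0.001, 0.079, 0.997, 0.0]
force: [0.6, 0.3, -3.2]
grip_width: 0.0458
finger_force: 29.7
```

Request:
move_arm(increments=[[[0.05, 0, 0, 0], [0, 0, 0, 0], [0, 0, 0, 0], [0, 0, 0, 0], [0, 0, 0, 0]]])

```text
time_s: 7.88
tcp_pos: [0.5964, -0.1742, 0.0761]
ee_rot: [-0.001, 0.077, 0.997, 0.0]
force: [0.1, -0.7, -3.5]
grip_width: 0.0461
finger_force: 29.7
```

Run:
```python
from h import *
s=telemetry.observe();print(s["tcp_pos"],s["ee_rot"],s["grip_width"])
d=grab("wrist"); save(d,"w4.png",f=1.5); P=points(d); hsv=cv2.cvtColor(d["frame"],cv2.COLOR_RGB2HSV)
print(s["time_s"],d["origin"])
# caddy inserts: wood, by height bands
wood=(hsv[...,0]<25)&(hsv[...,2]>120)&(P[...,2]>.009)&(P[...,2]<.022)&(P[...,1]<-.1)&(P[...,1]>-.33)
n,l,st,c=cv2.connectedComponentsWithStats(wood.astype(np.uint8))
for i in range(1,n):
    if st[i,4]>200: q=P[l==i]; r=cv2.minAreaRect(q[:,:2].astype(np.float32)); print(st[i],np.round(r[0],4),np.round(r[1],4),r[2])
```

```text
[ 0.59641243 -0.17422741  0.07609182] [-6.53595883e-04  7.71190909e-02  9.97021619e-01  3.32434597e-04] 0.04613346129012978
7.8833 [ 0.52745182 -0.16231595  0.28407592]
[ 107    0   54   89 3779] [ 0.4562 -0.2547] [0.0411 0.0666] 78.88103485107422
[ 230    0   50  100 3985] [ 0.476  -0.1566] [0.04   0.0765] 80.99109649658203
[  67   32   28  173 1110] [ 0.5113 -0.3157] [0.0069 0.1461] 80.72407531738281
[313  35  13 180 961] [ 0.5494 -0.1099] [0.0059 0.1541] 81.11270904541016
[ 110  153   78   68 4255] [ 0.576  -0.2712] [0.0692 0.0641] 80.65811920166016
[ 213  155   83   51 3107] [ 0.5839 -0.1734] [0.074  0.0447] 82.21500396728516
```

View pics/w4.png

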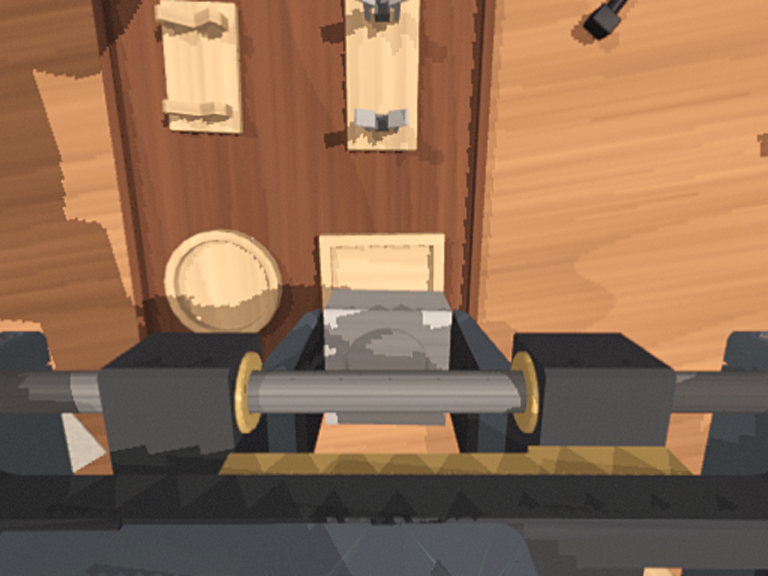

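The wrist view shows the held block over the bay frame (382,265). The clips are at (382,60) and the cradle at (203,65), and the numbers agree with the top view. Lowering.

Request:
move_arm(increments=[[[0, 0, -0.7, 0], [0, 0, -0.7, 0], [0, 0, -0.5, 0], [0, 0, -0.2, 0], [0, 0, 0, 0]]])

```text
time_s: 8.35
tcp_pos: [0.5955, -0.1745, -0.0093]
ee_rot: [-0.002, 0.077, 0.997, 0.001]
force: [-0.4, 0.8, -3.2]
grip_width: 0.0456
finger_force: 29.7
```

Request:
move_arm(increments=[[[0, 0, -0.03, 0], [0, 0, -0.03, 0], [0, 0, -0.03, 0], [0, 0, 0, 0], [0, 0, 0, 0]]])

```text
time_s: 8.77
tcp_pos: [0.5975, -0.1758, -0.0102]
ee_rot: [0.001, 0.078, 0.997, -0.0]
force: [-0.7, 0.8, -3.1]
grip_width: 0.0463
finger_force: 29.7
```

Request:
move_arm(increments=[[[0, 0, 0, 0], [0, 0, 0, 0], [0, 0, 0, 0], [0, 0, 0, 0], [0, 0, 0, 0]]], fingers=-0.5)

```text
time_s: 9.18
tcp_pos: [0.5973, -0.1758, -0.0107]
ee_rot: [0.0, 0.078, 0.997, -0.0]
force: [-0.1, -0.1, -0.0]
grip_width: 0.0683
finger_force: 0.0
```

Request:
move_arm(increments=[[[0, 0, 0.3, 0], [0, 0, 0.6, 0], [0, 0, 0.7, 0], [0, 0, 0.8, 0], [0, 0, 0, 0]]])

```text
time_s: 9.6
tcp_pos: [0.6015, -0.1771, 0.0928]
ee_rot: [0.007, 0.078, 0.997, -0.001]
force: [0.5, -0.7, 0.5]
grip_width: 0.0681
finger_force: 0.0
```

Request:
move_arm(increments=[[[0.03, 0.96, 0, 0], [0.03, 0.96, 0, 0], [0.03, 0.96, 0, 0], [0.03, 0.96, 0, 0], [0.03, 0.96, 0, 0]]], fingers=-1)

```text
time_s: 10.02
tcp_pos: [0.603, 0.0179, 0.0858]
ee_rot: [0.0, 0.078, 0.997, 0.0]
force: [1.1, 0.1, -0.4]
grip_width: 0.0913
finger_force: 0.0
```

Request:
move_arm(increments=[[[0.03, 0.96, 0, 0], [0.03, 0.96, 0, 0], [0.03, 0.96, 0, 0], [0.03, 0.96, 0, 0], [0.03, 0.96, 0, 0]]])

```text
time_s: 10.43
tcp_pos: [0.6089, 0.2103, 0.0857]
ee_rot: [0.0, 0.078, 0.997, 0.0]
force: [-0.1, -0.3, 0.3]
grip_width: 0.0909
finger_force: 0.0
```

Request:
move_arm(increments=[[[0.04, 1.0, 0, 0], [0, 0, 0, 0], [0, 0, 0, 0], [0, 0, 0, 0], [0, 0, 0, 0]]])

```text
time_s: 10.85
tcp_pos: [0.6106, 0.247, 0.0852]
ee_rot: [-0.0, 0.078, 0.997, -0.0]
force: [0.4, -0.2, 0.0]
grip_width: 0.0913
finger_force: 0.0
```

Run:
```python
from h import *
s=telemetry.observe();print(s["tcp_pos"],s["ee_rot"])
d=grab("wrist"); save(d,"w5.png"); P=points(d)
m=(abs(P[...,2]-.029)<.006)
n,l,st,c=cv2.connectedComponentsWithStats(m.astype(np.uint8))
for i in range(1,n):
    if st[i,4]>150: q=P[l==i]; r=cv2.minEnclosingCircle(q[:,:2].astype(np.float32)); print(st[i],np.round(r[0],4),r[1],np.median(q[:,2]),q[:,:2].mean(0))
d=grab("top"); P=points(d); hsv=cv2.cvtColor(d["frame"],cv2.COLOR_RGB2HSV)
m=(hsv[...,1]<70)&(P[...,2]>.035)&(P[...,2]<.06)&(P[...,1]<-.1)&(P[...,1]>-.24)&(P[...,0]>.53); q=P[m]
print("block in bay",len(q),q.mean(0),[np.round(x,4) for x in cv2.minAreaRect(q[:,:2].astype(np.float32))])
```

```text
[0.61060529 0.24697269 0.08517012] [-7.28510539e-05  7.84325204e-02  9.96919393e-01 -2.43473457e-04]
[ 347  136   73   69 2684] [0.6074 0.3628] 0.03125763311982155 0.029669535864322583 [0.60625582 0.36211196]
[ 240  173   43   43 1420] [0.6118 0.2516] 0.020012862980365753 0.027567002539602675 [0.61117304 0.25148794]
block in bay 172 [ 0.59820091 -0.17493458  0.04114802] [array([ 0.5987, -0.1749]), array([0.0461, 0.0458]), np.float64(79.7679)]
```

The block sits in the bay at the right height, within 1 mm, and the tin measures (0.6115, 0.2515) with r = 20 mm. Grasping the tin.

Request:
move_arm(increments=[[[0.02, 0.06, -0.8, 0], [0, 0, -0.8, 0], [0, 0, -0.7, 0], [0, 0, -0.42, 0], [0, 0, 0, 0]]])

```text
time_s: 11.37
tcp_pos: [0.6084, 0.2481, -0.028]
ee_rot: [-0.004, 0.079, 0.997, -0.002]
force: [-0.7, -0.4, 0.6]
grip_width: 0.0911
finger_force: 0.0
```

Request:
move_arm(increments=[[[0, 0, 0, 0], [0, 0, 0, 0], [0, 0, 0, 0], [0, 0, 0, 0], [0, 0, 0, 0]]], fingers=1)

```text
time_s: 11.78
tcp_pos: [0.6123, 0.251, -0.0224]
ee_rot: [0.001, 0.078, 0.997, 0.001]
force: [0.1, 0.1, 0.5]
grip_width: 0.0609
finger_force: 0.0
```

Request:
move_arm(increments=[[[0, 0, 0, 0], [0, 0, 0, 0], [0, 0, 0, 0], [0, 0, 0, 0], [0, 0, 0, 0]]])

```text
time_s: 12.2
tcp_pos: [0.6115, 0.2508, -0.0236]
ee_rot: [0.0, 0.078, 0.997, 0.0]
force: [-0.5, -1.0, 2.4]
grip_width: 0.0386
finger_force: 30.0
```

Request:
move_arm(increments=[[[0, 0, 0.3, 0], [0, 0, 0.7, 0], [0, 0, 0.8, 0], [0, 0, 0.7, 0], [0, 0, 0, 0]]])

```text
time_s: 12.62
tcp_pos: [0.6156, 0.2524, 0.0837]
ee_rot: [0.006, 0.078, 0.997, 0.003]
force: [1.9, 0.4, 0.1]
grip_width: 0.0385
finger_force: 30.0
```

Request:
move_arm(increments=[[[-0.06, -0.94, 0, 0], [-0.06, -0.94, 0, 0], [-0.06, -0.94, 0, 0], [-0.06, -0.94, 0, 0], [-0.06, -0.94, 0, 0]]])

```text
time_s: 13.03
tcp_pos: [0.5988, 0.0612, 0.0763]
ee_rot: [-0.0, 0.078, 0.997, 0.0]
force: [0.5, 0.0, -0.5]
grip_width: 0.0384
finger_force: 30.0
```

Request:
move_arm(increments=[[[-0.06, -0.94, 0, 0], [-0.06, -0.94, 0, 0], [-0.06, -0.94, 0, 0], [-0.06, -0.94, 0, 0], [-0.06, -0.94, 0, 0]]])

```text
time_s: 13.45
tcp_pos: [0.5868, -0.127, 0.0763]
ee_rot: [-0.0, 0.078, 0.997, 0.0]
force: [1.3, 0.2, -1.0]
grip_width: 0.0384
finger_force: 30.0
```

Request:
move_arm(increments=[[[-0.06, -0.94, 0, 0], [-0.06, -0.94, 0, 0], [-0.06, -0.94, 0, 0], [-0.06, -0.87, 0, 0], [0, 0, 0, 0]]])

```text
time_s: 13.87
tcp_pos: [0.5772, -0.2794, 0.0761]
ee_rot: [0.001, 0.08, 0.997, -0.002]
force: [0.8, 0.1, -0.4]
grip_width: 0.0389
finger_force: 30.0
```

Request:
move_arm(increments=[[[0, 0, -0.7, 0], [0, 0, -0.7, 0], [0, 0, -0.5, 0], [0, 0, -0.2, 0], [0, 0, 0, 0]]])

```text
time_s: 14.28
tcp_pos: [0.5762, -0.2717, -0.0101]
ee_rot: [-0.002, 0.078, 0.997, 0.001]
force: [-1.0, 0.1, -0.5]
grip_width: 0.0385
finger_force: 30.0
```

Request:
move_arm(increments=[[[0, 0, -0.04, 0], [0, 0, -0.04, 0], [0, 0, -0.03, 0], [0, 0, 0, 0], [0, 0, 0, 0]]])

```text
time_s: 14.7
tcp_pos: [0.5783, -0.273, -0.0114]
ee_rot: [0.001, 0.078, 0.997, -0.0]
force: [-0.6, -0.1, -1.7]
grip_width: 0.0387
finger_force: 30.0
```

Request:
move_arm(increments=[[[0, 0, 0, 0], [0, 0, 0, 0], [0, 0, 0, 0], [0, 0, 0, 0], [0, 0, 0, 0]]], fingers=-0.4)

```text
time_s: 15.12
tcp_pos: [0.5779, -0.2729, -0.0121]
ee_rot: [0.0, 0.078, 0.997, 0.0]
force: [0.1, 0.4, 0.5]
grip_width: 0.0637
finger_force: 0.0
```

Request:
move_arm(increments=[[[0, 0, 0.3, 0], [0, 0, 0.6, 0], [0, 0, 0.7, 0], [0, 0, 0.8, 0], [0, 0, 0, 0]]])

```text
time_s: 15.53
tcp_pos: [0.582, -0.275, 0.0917]
ee_rot: [0.006, 0.078, 0.997, -0.002]
force: [1.0, -2.0, 0.6]
grip_width: 0.0642
finger_force: 0.0
```

Request:
move_arm(increments=[[[0.02, 0.91, 0, 0.42], [0.02, 0.91, 0, 0.42], [0.02, 0.91, 0, 0.42], [0.02, 0.91, 0, 0.42], [0.02, 0.91, 0, 0.42]]])

```text
time_s: 15.95
tcp_pos: [0.5818, -0.0894, 0.0845]
ee_rot: [0.0, -0.014, 1.0, -0.0]
force: [-0.4, -0.3, -0.1]
grip_width: 0.0637
finger_force: 0.0
```

Request:
move_arm(increments=[[[0.02, 0.91, 0, 0.42], [0.02, 0.91, 0, 0.42], [0.02, 0.91, 0, 0.42], [0.02, 0.91, 0, 0.42], [0, 0.91, 0, 0.42]]])

```text
time_s: 16.37
tcp_pos: [0.5851, 0.0929, 0.0845]
ee_rot: [0.001, -0.106, 0.994, 0.0]
force: [-0.2, -0.0, 0.1]
grip_width: 0.064
finger_force: 0.0
```

Request:
move_arm(increments=[[[0, 0, 0, 0], [0, 0, 0, 0], [0, 0, 0, 0], [0, 0, 0, 0], [0, 0, 0, 0]]])

```text
time_s: 16.78
tcp_pos: [0.5851, 0.0898, 0.0839]
ee_rot: [0.0, -0.104, 0.995, -0.0]
force: [-0.1, -0.4, 0.4]
grip_width: 0.064
finger_force: 0.0
```

```bash
cat > pn.py <<'E'
import sys
from h import *
s=telemetry.observe();print(s["tcp_pos"],s["ee_rot"],s["grip_width"])
d=grab("wrist"); save(d,sys.argv[1]); P=points(d); hsv=cv2.cvtColor(d["frame"],cv2.COLOR_RGB2HSV)
t=s["tcp_pos"]
m=(P[...,2]>.004)&(P[...,2]<.03)&(hsv[...,1]<100)&(np.linalg.norm(P[...,:2]-t[:2],axis=-1)<.09)
n,l,st,c=cv2.connectedComponentsWithStats(m.astype(np.uint8))
for i in range(1,n):
    if st[i,4]<150: continue
    q=P[l==i]; r=cv2.minAreaRect(q[:,:2].astype(np.float32)); print("obj",st[i],np.round(r[0],4),np.round(r[1],4),round(r[2],1),"zmax",q[:,2].max())
d=grab("top"); P=points(d); hsv=cv2.cvtColor(d["frame"],cv2.COLOR_RGB2HSV)
m=(hsv[...,1]<70)&(P[...,2]>.032)&(P[...,2]<.06)&(P[...,1]<-.24)&(P[...,1]>-.31)&(P[...,0]>.53); q=P[m]
if len(q): print("tin in seat",len(q),q.mean(0),cv2.minEnclosingCircle(q[:,:2].astype(np.float32)))
E
python3 pn.py w6.png
```

```text
[0.58512227 0.08978825 0.08392304] [ 3.05467652e-06 -1.04157644e-01  9.94560798e-01 -6.07065137e-05] 0.06400527788030054
obj [ 247  136   25  111 1576] [0.5874 0.0935] [0.1075 0.0217] 12.2 zmax 0.02353343553629933
tin in seat 140 [ 0.57984427 -0.27100297  0.03886492] ((0.5800644159317017, -0.27196186780929565), 0.02022457867860794)
```

View pics/w6.png

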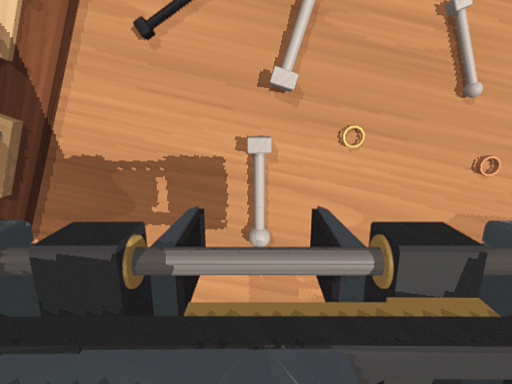

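The tin sits in the seat at the right height, about 2 mm off centre. The wrist view shows the large punch upright in the frame, head at (260,145) and ball at (260,238), between the fingers and aligned. I'll descend and grip 4 mm to the head side, so that the fingers centre between the clips and the ball clears them.

Request:
move_arm(increments=[[[-0.02, 0.02, -0.8, 0], [0, 0, -0.8, 0], [0, 0, -0.6, 0], [0, 0, -0.4, 0], [0, 0, 0, 0]]])

```text
time_s: 17.3
tcp_pos: [0.5812, 0.0907, -0.0238]
ee_rot: [-0.004, -0.105, 0.995, -0.0]
force: [-0.3, 0.1, -0.7]
grip_width: 0.0636
finger_force: 0.0
```

Request:
move_arm(increments=[[[0, 0, -0.1, 0], [0, 0, -0.1, 0], [0, 0, -0.1, 0], [0, 0, 0, 0], [0, 0, 0, 0]]])

```text
time_s: 17.72
tcp_pos: [0.5847, 0.092, -0.0316]
ee_rot: [0.001, -0.105, 0.994, 0.0]
force: [0.2, -0.8, 1.1]
grip_width: 0.064
finger_force: 0.0
```

Request:
move_arm(increments=[[[0, 0, 0, 0], [0, 0, 0, 0], [0, 0, 0, 0], [0, 0, 0, 0], [0, 0, 0, 0]]], fingers=1)

```text
time_s: 18.13
tcp_pos: [0.5844, 0.092, -0.0321]
ee_rot: [0.0, -0.105, 0.994, 0.0]
force: [-0.2, -0.2, 0.3]
grip_width: 0.0337
finger_force: 0.0
```

Request:
move_arm(increments=[[[0, 0, 0, 0], [0, 0, 0, 0], [0, 0, 0, 0], [0, 0, 0, 0], [0, 0, 0, 0]]])

```text
time_s: 18.55
tcp_pos: [0.5843, 0.0919, -0.0322]
ee_rot: [0.0, -0.105, 0.994, 0.0]
force: [-0.4, 0.2, 0.1]
grip_width: 0.0093
finger_force: 30.0
```

Request:
move_arm(increments=[[[0, 0, 0.3, 0], [0, 0, 0.7, 0], [0, 0, 0.8, 0], [0, 0, 0.7, 0], [0, 0, 0, 0]]])

```text
time_s: 18.97
tcp_pos: [0.5884, 0.0925, 0.0736]
ee_rot: [0.006, -0.105, 0.994, 0.0]
force: [1.2, 0.7, -0.5]
grip_width: 0.0091
finger_force: 30.0
```

Request:
move_arm(increments=[[[-0.35, -0.78, 0, -0.53], [-0.35, -0.78, 0, -0.53], [-0.35, -0.78, 0, -0.53], [-0.35, -0.78, 0, -0.53], [-0.35, -0.78, 0, -0.53]]])

```text
time_s: 19.38
tcp_pos: [0.5127, -0.0651, 0.0669]
ee_rot: [-0.001, 0.011, 1.0, 0.0]
force: [-0.0, -0.1, -1.8]
grip_width: 0.0093
finger_force: 30.0
```

Request:
move_arm(increments=[[[-0.35, -0.78, 0, -0.53], [-0.35, -0.78, 0, -0.53], [-0.33, -0.77, 0, -0.53], [0, 0, 0, 0], [0, 0, 0, 0]]])

```text
time_s: 19.8
tcp_pos: [0.472, -0.1582, 0.0671]
ee_rot: [-0.001, 0.081, 0.997, 0.0]
force: [0.2, 0.3, -1.8]
grip_width: 0.0092
finger_force: 30.0
```

Request:
move_arm(increments=[[[0, 0, 0, 0], [0, 0, 0, 0], [0, 0, 0, 0], [0, 0, 0, 0], [0, 0, 0, 0]]])

```text
time_s: 20.22
tcp_pos: [0.4734, -0.1565, 0.0677]
ee_rot: [-0.0, 0.079, 0.997, 0.0]
force: [-0.5, 1.0, -1.6]
grip_width: 0.0092
finger_force: 30.0
```

```bash
cat > cl.py <<'E'
import sys,pickle
from h import *
s=telemetry.observe();t=s["tcp_pos"];print(t,s["ee_rot"],s["grip_width"])
W=grab("wrist"); S=grab("scene"); T=grab("top")
pickle.dump((W,S,T),open("cl.pkl","wb"))
cv2.imwrite("pics/"+sys.argv[1],np.hstack([cv2.resize(W["frame"][90:290,150:380],(460,400)),cv2.resize(S["frame"][100:210,105:205],(340,400))])[...,::-1])
for n,d in (("wrist",W),("scene",S),("top",T)):
    P=points(d); hsv=cv2.cvtColor(d["frame"],cv2.COLOR_RGB2HSV)
    near=np.linalg.norm(P[...,:2]-t[:2],axis=-1)<.08
    steel=(hsv[...,1]<90)&(hsv[...,2]>60)
    for nm,lo,hi in (("clips",.02,.047),("held",.085,.135)):
        m=near&steel&(P[...,2]>lo)&(P[...,2]<hi)
        k,l,st,c=cv2.connectedComponentsWithStats(m.astype(np.uint8))
        for i in range(1,k):
            if st[i,4]<20: continue
            q=P[l==i]; r=cv2.minAreaRect(q[:,:2].astype(np.float32)); print(n,nm,st[i,4],np.round(r[0],4),np.round(r[1],4),round(r[2],1),"z",q[:,2].min().round(3),q[:,2].max().round(3))
E
python3 cl.py c1.png
```

```text
[ 0.47338967 -0.15649571  0.0677146 ] [-1.44199598e-05  7.88053240e-02  9.96890021e-01  7.81514422e-05] 0.009225654002448442
wrist held 2388 [ 0.4509 -0.1516] [0.0217 0.0558] 80.2 z 0.102 0.124
wrist held 192 [ 0.4543 -0.1631] [0.0076 0.0023] 71.1 z 0.106 0.135
wrist held 186 [ 0.4575 -0.1414] [0.0024 0.007 ] 6.5 z 0.107 0.135
wrist held 458 [ 0.501 -0.16 ] [0.0118 0.0253] 83.9 z 0.109 0.127
scene clips 51 [ 0.4465 -0.1518] [0.0239 0.0092] 79.9 z 0.021 0.046
scene clips 52 [ 0.5025 -0.1616] [0.0259 0.0083] 69.7 z 0.02 0.046
scene held 25 [ 0.438 -0.141] [0.0079 0.016 ] 50.3 z 0.103 0.116
scene held 92 [ 0.5107 -0.1603] [0.0441 0.016 ] 3.6 z 0.107 0.122
```

View pics/c1.png

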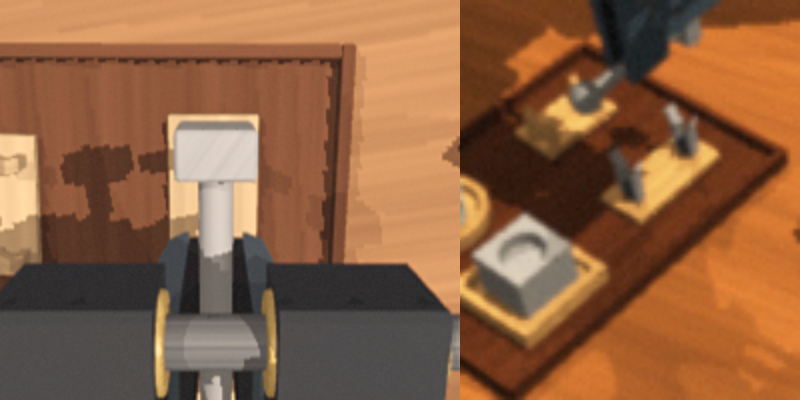

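In the wrist half of the picture the held punch is in line with the rail: head (215,150), shank down at x≈215. The scene half shows the clips at (630,175) and (682,130) in line below. Clip centres measure (0.4745,-0.1567), against the TCP at (0.4734,-0.1565). Going down to just above the clips, then pressing.

Request:
move_arm(increments=[[[0, 0, -0.6, 0], [0, 0, -0.5, 0], [0, 0, -0.4, 0], [0, 0, -0.2, 0], [0, 0, 0, 0]]])

```text
time_s: 20.78
tcp_pos: [0.4721, -0.1571, -0.0016]
ee_rot: [-0.001, 0.079, 0.997, 0.0]
force: [-0.7, 0.1, -0.8]
grip_width: 0.0092
finger_force: 30.0
```

Request:
move_arm(increments=[[[0, 0, -0.05, 0], [0, 0, -0.05, 0], [0, 0, -0.05, 0], [0, 0, 0, 0], [0, 0, 0, 0]]])

```text
time_s: 21.2
tcp_pos: [0.4747, -0.1578, -0.0047]
ee_rot: [0.002, 0.08, 0.997, -0.0]
force: [0.7, -1.3, 5.8]
grip_width: 0.0098
finger_force: 30.0
```

Request:
move_arm(increments=[[[0, 0, -0.07, 0], [0, 0, -0.06, 0], [0, 0, -0.06, 0], [0, 0, 0, 0], [0, 0, 0, 0]]])

```text
time_s: 21.62
tcp_pos: [0.4737, -0.1575, -0.0134]
ee_rot: [0.001, 0.08, 0.997, -0.0]
force: [0.6, 0.4, 5.0]
grip_width: 0.0092
finger_force: 30.0
```

Request:
move_arm(increments=[[[0, 0, -0.03, 0], [0, 0, -0.03, 0], [0, 0, -0.02, 0], [0, 0, 0, 0], [0, 0, 0, 0]]])

```text
time_s: 22.03
tcp_pos: [0.4738, -0.1576, -0.0138]
ee_rot: [0.001, 0.08, 0.997, -0.0]
force: [-5.5, 1.6, 27.9]
grip_width: 0.0093
finger_force: 30.0
```

Run:
```python
from h import *
s=telemetry.observe(); print(s["tcp_pos"],s["force"],s["torque"])
for n in ("wrist","scene"):
    d=grab(n);P=points(d);hsv=cv2.cvtColor(d["frame"],cv2.COLOR_RGB2HSV)
    a=np.array([np.cos(np.radians(-9)),np.sin(np.radians(-9))]); r=P[...,:2]-[.4735,-.1568]
    x=r@a; y=r@np.array([-a[1],a[0]])
    for nm,lo,hi in (("head",-.062,-.036),("ball",.036,.064)):
        m=(x>lo)&(x<hi)&(abs(y)<.02)&(P[...,2]>.02)&(P[...,2]<.07)&(hsv[...,1]<100)&(hsv[...,2]>90)
        if m.sum()>8: print(n,nm,m.sum(),"ztop",np.percentile(P[m][:,2],95).round(4),"x",x[m].min().round(4),x[m].max().round(4),"y",y[m].min().round(4),y[m].max().round(4))
```

```text
[ 0.47383579 -0.15757553 -0.0138185 ] [-5.51977431  1.63358745 27.91188932] [0.28689687 1.09713608 0.00933229]
wrist head 1270 ztop 0.0411 x -0.0506 -0.0365 y -0.01 0.0116
wrist ball 118 ztop 0.0347 x 0.0361 0.041 y -0.0051 0.0065
scene ball 26 ztop 0.0398 x 0.0367 0.0595 y -0.0072 0.0079
```

The head top is at 0.041 and the ball top at 0.040, so the axis is at 0.030 and both ends are home with a firm bottom. Releasing.

Request:
move_arm(increments=[[[0, 0, 0.08, 0], [0, 0, 0, 0], [0, 0, 0, 0], [0, 0, 0, 0], [0, 0, 0, 0]]], fingers=0.2)

```text
time_s: 22.55
tcp_pos: [0.4725, -0.157, -0.0145]
ee_rot: [-0.001, 0.08, 0.997, 0.0]
force: [-0.4, -0.0, 0.3]
grip_width: 0.036
finger_force: 0.0
```

Request:
move_arm(increments=[[[0, 0, 0.2, 0], [0, 0, 0.5, 0], [0, 0, 0.8, 0], [0, 0, 0.8, 0], [0, 0, 0, 0]]])

```text
time_s: 22.97
tcp_pos: [0.4773, -0.1588, 0.0841]
ee_rot: [0.006, 0.08, 0.997, -0.001]
force: [1.0, -0.3, 0.2]
grip_width: 0.0367
finger_force: 0.0
```

Request:
move_arm(increments=[[[-0.13, 0.98, 0, 0.82], [-0.13, 0.98, 0, 0.82], [-0.13, 0.98, 0, 0.82], [-0.13, 0.98, 0, 0.82], [-0.13, 0.98, 0, 0.82]]])

```text
time_s: 23.38
tcp_pos: [0.4464, 0.0403, 0.0783]
ee_rot: [0.0, -0.1, 0.995, 0.0]
force: [1.5, -0.6, -0.0]
grip_width: 0.037
finger_force: 0.0
```

Request:
move_arm(increments=[[[-0.13, 0.98, 0, 0.83], [-0.13, 0.98, 0, 0.83], [-0.13, 0.98, 0, 0.83], [-0.12, 0.98, 0, 0.83], [-0.1, 0.98, 0, 0.83]]])

```text
time_s: 23.8
tcp_pos: [0.4217, 0.2366, 0.0782]
ee_rot: [-0.0, -0.278, 0.96, 0.0]
force: [0.1, -0.0, 0.2]
grip_width: 0.0367
finger_force: 0.0
```

Request:
move_arm(increments=[[[0, 0.11, 0, 0], [0, 0, 0, 0], [0, 0, 0, 0], [0, 0, 0, 0], [0, 0, 0, 0]]])

```text
time_s: 24.22
tcp_pos: [0.4227, 0.2376, 0.0781]
ee_rot: [-0.0, -0.276, 0.961, -0.0]
force: [0.2, -1.1, -0.5]
grip_width: 0.0365
finger_force: 0.0
```

```bash
python3 pn.py w7.png
python3 - <<'E'
from h import *
d=grab("top");P=points(d);hsv=cv2.cvtColor(d["frame"],cv2.COLOR_RGB2HSV)
m=(P[...,2]>.03)&(P[...,2]<.06)&(hsv[...,1]<80)&(np.linalg.norm(P[...,:2]-[.4735,-.1568],axis=-1)<.075)
q=P[m];print("large in clips",len(q),[np.round(x,4) for x in cv2.minAreaRect(q[:,:2].astype(np.float32))],np.percentile(q[:,2],[5,50,95]).round(4))
a=np.array([np.cos(np.radians(-9)),np.sin(np.radians(-9))]);x=(q[:,:2]-[.4735,-.1568])@a
for s in(x<-.038,x>.036): print(s.sum(),q[s].mean(0).round(4),q[s][:,2].max().round(4))
E
```

```text
[0.42268886 0.23760425 0.07811228] [-3.15163785e-04 -2.75504053e-01  9.61299847e-01 -1.45177203e-04] 0.03645177779886479
obj [252 150  15  86 805] [0.4245 0.2419] [0.0828 0.0128] 31.7 zmax 0.015761021662361263
tin in seat 140 [ 0.57996846 -0.27109213  0.03854797] ((0.5801447033882141, -0.2716856002807617), 0.020087720826268196)
large in clips 189 [array([ 0.4767, -0.1584]), array([0.0262, 0.1094]), np.float64(82.208)] [0.0316 0.0372 0.0456]
38 [ 0.4294 -0.149   0.0399] 0.0477
43 [ 0.521  -0.1636  0.0373] 0.0445
```

View pics/w7.png

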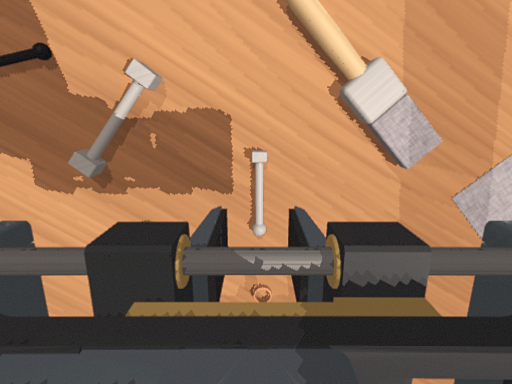

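The large punch is still home. The wrist view has the small punch upright in the frame, head (260,157) and ball (259,230), centred between the fingers. It measures (0.4245, 0.2419), which matches. Grasping it.

Request:
move_arm(increments=[[[0, 0.03, -0.8, 0], [0, 0, -0.8, 0], [0, 0, -0.6, 0], [0, 0, -0.3, 0], [0, 0, 0, 0]]])

```text
time_s: 24.78
tcp_pos: [0.4207, 0.2386, -0.0243]
ee_rot: [-0.003, -0.276, 0.961, -0.001]
force: [-0.5, -0.1, 0.6]
grip_width: 0.0366
finger_force: 0.0
```

Request:
move_arm(increments=[[[0, 0, -0.1, 0], [0, 0, -0.1, 0], [0, 0, -0.08, 0], [0, 0, -0.03, 0], [0, 0, 0, 0]]])

```text
time_s: 25.2
tcp_pos: [0.4229, 0.2404, -0.0339]
ee_rot: [0.0, -0.277, 0.961, 0.0]
force: [0.6, 0.1, 0.5]
grip_width: 0.0364
finger_force: 0.0
```

Request:
move_arm(increments=[[[0, 0, 0, 0], [0, 0, 0, 0], [0, 0, 0, 0], [0, 0, 0, 0], [0, 0, 0, 0]]], fingers=1)

```text
time_s: 25.62
tcp_pos: [0.4228, 0.2404, -0.0341]
ee_rot: [0.0, -0.277, 0.961, 0.0]
force: [-0.3, -0.4, 0.8]
grip_width: 0.007
finger_force: 30.0
```

Request:
move_arm(increments=[[[0, 0, 0, 0], [0, 0, 0, 0], [0, 0, 0, 0], [0, 0, 0, 0], [0, 0, 0, 0]]])

```text
time_s: 26.03
tcp_pos: [0.4228, 0.2404, -0.0341]
ee_rot: [0.0, -0.277, 0.961, 0.0]
force: [-0.0, 0.2, 2.0]
grip_width: 0.007
finger_force: 30.0
```

Request:
move_arm(increments=[[[0, 0, 0.3, 0], [0, 0, 0.7, 0], [0, 0, 0.8, 0], [0, 0, 0.7, 0], [0, 0, 0, 0]]])

```text
time_s: 26.45
tcp_pos: [0.4261, 0.2422, 0.0707]
ee_rot: [0.005, -0.277, 0.961, 0.001]
force: [-0.2, 1.2, 0.2]
grip_width: 0.0073
finger_force: 30.0
```

Request:
move_arm(increments=[[[0.18, -0.9, 0, -0.6], [0.18, -0.9, 0, -0.6], [0.18, -0.9, 0, -0.6], [0.18, -0.9, 0, -0.6], [0.18, -0.9, 0, -0.6]]])

```text
time_s: 26.87
tcp_pos: [0.4581, 0.0587, 0.0651]
ee_rot: [-0.001, -0.148, 0.989, 0.0]
force: [1.0, 0.0, -0.6]
grip_width: 0.0071
finger_force: 30.0
```

Request:
move_arm(increments=[[[0.18, -0.9, 0, -0.6], [0.18, -0.9, 0, -0.6], [0.18, -0.9, 0, -0.6], [0.18, -0.9, 0, -0.6], [0.18, -0.9, 0, -0.6]]])

```text
time_s: 27.28
tcp_pos: [0.4941, -0.1214, 0.065]
ee_rot: [-0.001, -0.017, 1.0, 0.0]
force: [1.0, -0.1, -0.7]
grip_width: 0.0072
finger_force: 30.0
```

Request:
move_arm(increments=[[[0.18, -0.9, 0, -0.6], [0.18, -0.9, 0, -0.6], [0.18, -0.9, 0, -0.6], [0.16, -0.97, 0, -0.62], [0, 0, 0, 0]]])

```text
time_s: 27.7
tcp_pos: [0.524, -0.2732, 0.0649]
ee_rot: [0.001, 0.09, 0.996, -0.002]
force: [1.6, 0.5, -0.1]
grip_width: 0.0069
finger_force: 30.0
```

Request:
move_arm(increments=[[[0, 0, 0, 0], [0, 0, 0, 0], [0, 0, 0, 0], [0, 0, 0, 0], [0, 0, 0, 0]]])

```text
time_s: 28.12
tcp_pos: [0.5226, -0.2652, 0.0659]
ee_rot: [-0.0, 0.086, 0.996, 0.0]
force: [0.1, -0.3, -0.5]
grip_width: 0.007
finger_force: 30.0
```

Run:
```python
from h import *
s=telemetry.observe();t=s["tcp_pos"];print(t,s["ee_rot"],s["grip_width"])
for n in ("wrist","scene","top"):
    d=grab(n);P=points(d);hsv=cv2.cvtColor(d["frame"],cv2.COLOR_RGB2HSV)
    if n=="wrist": save(d,"w8.png")
    near=np.linalg.norm(P[...,:2]-[.4565,-.2553],axis=-1)<.05
    for nm,lo,hi in (("base",.009,.0165),("saddle",.018,.036)):
        m=near&(P[...,2]>lo)&(P[...,2]<hi)&(hsv[...,2]>90)
        k,l,st,c=cv2.connectedComponentsWithStats(m.astype(np.uint8))
        for i in range(1,k):
            if st[i,4]<25: continue
            q=P[l==i]; r=cv2.minAreaRect(q[:,:2].astype(np.float32)); print(n,nm,st[i,4],np.round(r[0],4),np.round(r[1],4),round(r[2],1))
        if nm=="base": q=P[m]; print(n,"all base",[np.round(x,4) for x in cv2.minAreaRect(q[:,:2].astype(np.float32))])
    if n=="wrist":
        m=(P[...,2]>.085)&(P[...,2]<.13)&(hsv[...,1]<90)&(hsv[...,2]>100)&(np.linalg.norm(P[...,:2]-t[:2],axis=-1)<.06)
        q=P[m]; r=cv2.minAreaRect(q[:,:2].astype(np.float32)); print("held",len(q),r,q[:,2].min(),q[:,2].max())
```

```text
[ 0.52256961 -0.26519458  0.06585633] [-1.15284619e-04  8.61474454e-02  9.96282381e-01  1.45519684e-04] 0.006970371636684791
wrist base 3089 [ 0.4562 -0.2548] [0.0398 0.0659] 78.8
wrist base 90 [ 0.4489 -0.3034] [0.0024 0.0289] 81.3
wrist all base [array([ 0.4532, -0.2698]), array([0.0703, 0.0659]), np.float64(78.9054)]
wrist saddle 164 [ 0.4331 -0.2589] [0.0158 0.006 ] 79.9
wrist saddle 160 [ 0.4363 -0.2422] [0.0151 0.006 ] 79.5
wrist saddle 146 [ 0.4761 -0.2677] [0.0148 0.0062] 79.1
wrist saddle 139 [ 0.4794 -0.2506] [0.015  0.0062] 79.6
held 1620 ((0.5237669944763184, -0.25979843735694885), (0.01935725286602974, 0.08152016997337341), 82.48214721679688) 0.10182028351856084 0.12252643027997481
scene base 211 [ 0.4578 -0.2538] [0.043  0.0674] 79.5
scene all base [array([ 0.4551, -0.2679]), array([0.0718, 0.0674]), np.float64(79.486)]
scene saddle 33 [ 0.437  -0.2496] [0.0316 0.0074] 77.5
scene saddle 30 [ 0.4794 -0.2571] [0.0329 0.0078] 75.8
top base 207 [ 0.4558 -0.2564] [0.043  0.0671] 78.8
top all base [array([ 0.4566, -0.2507]), array([0.0764, 0.0933]), np.float64(61.8212)]
```

View pics/w8.png

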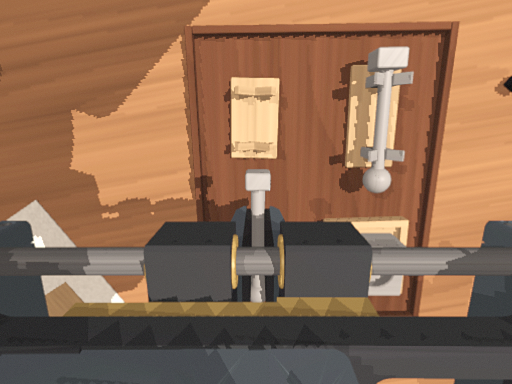

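The wrist view shows the cradle at (255,117), the held small punch with its head at (258,180), and the large punch seated in the clips at (382,115). The four saddle horns average (0.456,-0.255) with yaw -10.5°; over all views it is (0.4567,-0.2548). Moving over it and lowering.

Request:
move_arm(increments=[[[-0.55, 0.1, 0, -0.12], [-0.55, 0.1, 0, 0], [-0.56, 0.08, 0, 0], [0, 0, 0, 0], [0, 0, 0, 0]]])

```text
time_s: 28.68
tcp_pos: [0.4558, -0.255, 0.0662]
ee_rot: [0.0, 0.092, 0.996, -0.0]
force: [-0.3, -0.2, -0.4]
grip_width: 0.0071
finger_force: 30.0
```

Request:
move_arm(increments=[[[0, 0, -0.6, 0], [0, 0, -0.5, 0], [0, 0, -0.3, 0], [0, 0, -0.2, 0], [0, 0, 0, 0]]])

```text
time_s: 29.1
tcp_pos: [0.4563, -0.2549, 0.0003]
ee_rot: [-0.001, 0.092, 0.996, 0.001]
force: [-0.5, 0.1, -0.5]
grip_width: 0.007
finger_force: 30.0
```

Request:
move_arm(increments=[[[0, 0, 0, 0], [0, 0, 0, 0], [0, 0, 0, 0], [0, 0, 0, 0], [0, 0, 0, 0]]])

```text
time_s: 29.52
tcp_pos: [0.4567, -0.2555, 0.0024]
ee_rot: [0.001, 0.092, 0.996, -0.0]
force: [0.2, 0.1, -0.3]
grip_width: 0.007
finger_force: 30.0
```

Run:
```python
from h import *
s=telemetry.observe();t=s["tcp_pos"];print(t,s["ee_rot"],s["force"])
d=grab("scene"); save(d,"s3.png",crop=(90,90,220,200),f=5)
```

```text
[ 0.456652   -0.25547167  0.00238399] [ 5.68521757e-04  9.22100928e-02  9.95739389e-01 -2.13494600e-04] [ 0.18984441  0.11318479 -0.30427111]
```

View pics/s3.png

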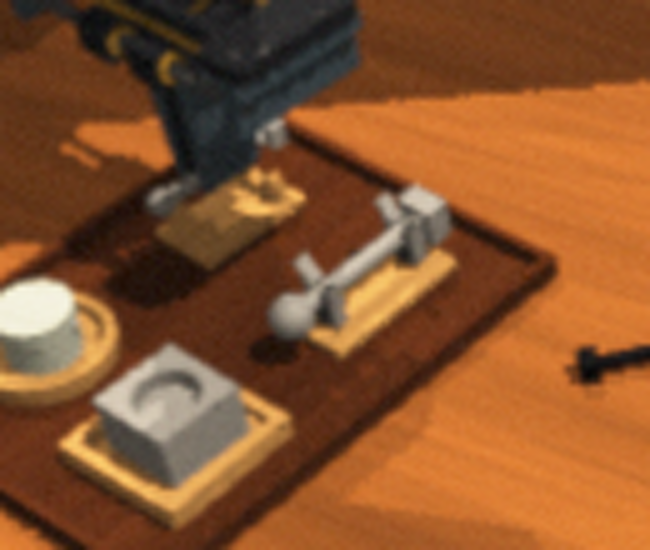

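The scene crop shows the block, tin and large punch seated, and the small punch held over the cradle (ball (165,195), head (272,132), front saddle hidden). Lowering slowly while watching the force.

Request:
move_arm(increments=[[[0, 0, -0.08, 0], [0, 0, -0.08, 0], [0, 0, -0.06, 0], [0, 0, 0, 0], [0, 0, 0, 0]]])

```text
time_s: 29.98
tcp_pos: [0.456, -0.2551, -0.0074]
ee_rot: [-0.0, 0.092, 0.996, 0.0]
force: [0.1, -0.7, -0.0]
grip_width: 0.0071
finger_force: 30.0
```

Request:
move_arm(increments=[[[0, 0, -0.08, 0], [0, 0, -0.06, 0], [0, 0, -0.05, 0], [0, 0, 0, 0], [0, 0, 0, 0]]])

```text
time_s: 30.4
tcp_pos: [0.4561, -0.2552, -0.0148]
ee_rot: [-0.0, 0.092, 0.996, 0.0]
force: [-0.3, -0.1, -0.3]
grip_width: 0.0071
finger_force: 30.0
```

No contact on the way down. I'll go 1.5 mm further, open a little and withdraw.

Request:
move_arm(increments=[[[0, 0, -0.03, 0], [0, 0, -0.01, 0], [0, 0, 0, 0], [0, 0, 0, 0], [0, 0, 0, 0]]])

```text
time_s: 30.82
tcp_pos: [0.4563, -0.2553, -0.0162]
ee_rot: [0.0, 0.092, 0.996, 0.0]
force: [-1.2, 0.6, -1.4]
grip_width: 0.0069
finger_force: 30.0
```

Request:
move_arm(increments=[[[0, 0, 0, 0], [0, 0, 0, 0], [0, 0, 0, 0], [0, 0, 0, 0], [0, 0, 0, 0]]], fingers=0.3)

```text
time_s: 31.23
tcp_pos: [0.4563, -0.2553, -0.0162]
ee_rot: [0.0, 0.092, 0.996, 0.0]
force: [-0.2, -0.5, 0.3]
grip_width: 0.0315
finger_force: 0.0
```

Request:
move_arm(increments=[[[0, 0, 0.15, 0], [0, 0, 0.5, 0], [0, 0, 0.8, 0], [0, 0, 0.9, 0], [0, 0, 0.9, 0]]])

```text
time_s: 31.65
tcp_pos: [0.4557, -0.2549, 0.1153]
ee_rot: [-0.0, 0.092, 0.996, 0.0]
force: [0.9, -0.4, -0.4]
grip_width: 0.0315
finger_force: 0.0
```

Request:
move_arm(increments=[[[0, 0.9, 0, 0], [0, 0.9, 0, 0], [0, 0.9, 0, 0], [0, 0.9, 0, 0], [0, 0.9, 0, 0]]])

```text
time_s: 32.07
tcp_pos: [0.4559, -0.0738, 0.1144]
ee_rot: [0.0, 0.093, 0.996, 0.0]
force: [0.5, 0.8, 0.6]
grip_width: 0.032
finger_force: 0.0
```

Request:
move_arm(increments=[[[0, 0.9, 0, 0], [0, 0.9, 0, 0], [0, 0.9, 0, 0], [0, 0, 0, 0], [0, 0, 0, 0]]])

```text
time_s: 32.48
tcp_pos: [0.4562, 0.0341, 0.1142]
ee_rot: [0.0, 0.09, 0.996, -0.0]
force: [0.3, -0.6, 0.8]
grip_width: 0.0317
finger_force: 0.0
```

Run:
```python
from h import *
d=grab("scene"); save(d,"s4.png",crop=(60,80,220,210),f=4.6)
d=grab("top");P=points(d);hsv=cv2.cvtColor(d["frame"],cv2.COLOR_RGB2HSV)
st=(hsv[...,1]<80)&(hsv[...,2]>70)
for nm,c,r,lo,hi in(("small",(.4567,-.2548),.05,.015,.06),("large",(.4735,-.1568),.07,.03,.06),("block",(.598,-.176),.04,.03,.06),("tin",(.578,-.272),.04,.03,.06),("flat",(.435,.097),.07,.005,.04),("plain",(.6056,.36),.05,.02,.05)):
    m=st&(np.linalg.norm(P[...,:2]-c,axis=-1)<r)&(P[...,2]>lo)&(P[...,2]<hi); q=P[m]
    if len(q)>5: print(nm,len(q),[np.round(x,4) for x in cv2.minAreaRect(q[:,:2].astype(np.float32))],"z95",np.percentile(q[:,2],95).round(4))
```

```text
small 83 [array([ 0.4573, -0.2541]), array([0.0136, 0.0812]), np.float64(81.2512)] z95 0.0315
large 175 [array([ 0.4769, -0.157 ]), array([0.0261, 0.1086]), np.float64(80.1717)] z95 0.0451
block 229 [array([ 0.5987, -0.1752]), array([0.0462, 0.0458]), np.float64(79.1846)] z95 0.0452
tin 145 [array([ 0.5798, -0.271 ]), array([0.0379, 0.0368]), np.float64(3.8871)] z95 0.0428
flat 64 [array([0.4066, 0.1029]), array([0.0178, 0.053 ]), np.float64(89.8282)] z95 0.0239
plain 230 [array([0.6075, 0.3617]), array([0.0473, 0.0442]), np.float64(43.9216)] z95 0.0338
```

View pics/s4.png

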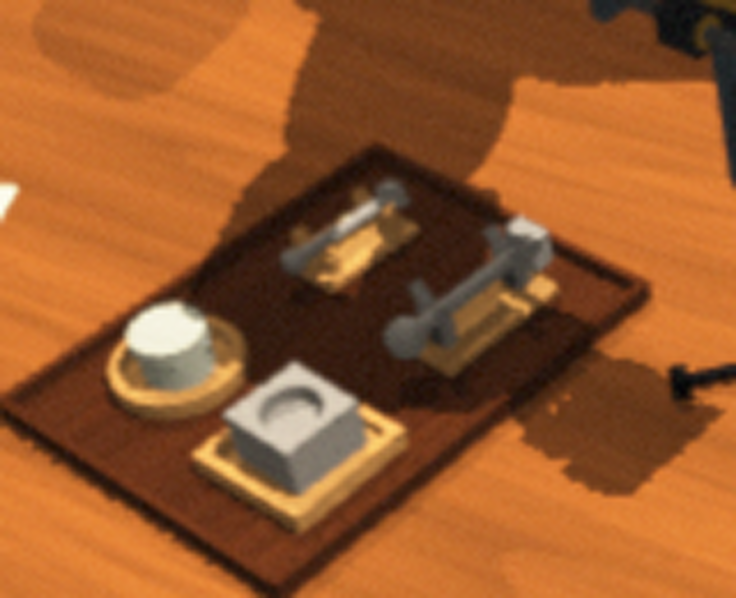

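The scene crop shows all four parts seated: small punch (345,225), large punch (470,285), tin (170,345) and block (295,425). The heights match, and the look-alikes were never touched (the flat punch is partly hidden by the arm). Handing in.

```bash
python3 -c "
from rig import sign_off
print(sign_off())"
```

```text
the job is handed in; nothing more can be done
None
```

The job is handed in with all four parts measured in place in the caddy and the look-alikes left alone; no verdict came back.

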